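# Stow the paste tube in the self-closing drawer

### The job

Pull the drawer of the small bench cabinet out through its catch to its stop, so that it stays open by itself when you let go, then lay the paste tube flat inside the drawer and leave the drawer standing open. The cabinet stands loose on the bench: pull with feeling so that it does not shift, and leave the jar, the plaster models and the cast where they are.

Things in the scene. Friction and masses are not known exactly. Their poses are not given: they have to be found in the camera images.
- cabinet_front (a point): middle of the top front edge of a low white laminate cabinet, 165 deep (x) x 190 wide (y) x 66 mm high, 5 kg, standing loose on rubber feet: it slides if pulled or pushed with over about 28 N. +x points into the cabinet (body from x = 0 to 165 mm), +z up; the drawer slides out to -x.
- drawer (a joint): m pulled out, 0 shut. Sprung: runs shut (2.5 to 4 N) if let go early. Its hard stop lies at 0.08 to 0.132, different each time, unseen. About 13 mm before it a sprung catch resists (pull 8 to 12 N in all), then gives way; a few mm on comes the stop, where the pull rises steeply. Pulled to the stop it is held open; short of it, it runs shut.
- drawer_handle (a point): middle of the handle, a level round steel bar 11 mm thick, 120 mm long, along the cabinet's y, on two 9 mm posts 54 mm either side of the middle; on the bar's centre line, 44 mm above the bench, 43 mm before the grey drawer front (12 mm thick), 37 mm free between bar and front. Moves with the drawer; axes as the cabinet's.
- drawer_in (a point): point on the drawer's inner floor, 18 mm above the bench, mid-width, 42 mm behind the inner face of the front; moves with the drawer, axes as the cabinet's. Inside 148 mm long (x), 132 mm wide (y), side walls 32 mm high above the floor, front 44 mm; the part pulled out is open above, the rest is under the cabinet's top.
- tube: sage green paste tube with ivory cap, lying flat on the bench, 33 mm wide (x), 106 mm long (y; cap at +y, thin tail at -y), 24 mm high towards the cap, 30 to 55 g. Origin at the centre of its underside, +z up. Grip it across its width, 5 to 15 mm from the origin towards the cap.
- jar: round clear jar with a white screw lid, 58 mm across, 42 mm high, a bystander; origin at the centre of its underside
- model: pair of white trimmed plaster models, 52 x 60 x 43 mm, a bystander; origin at the centre of its underside
- plaster_cast: white plaster dental cast, 51 x 58 x 31 mm, a bystander; origin at the centre of its underside. (Mind the room too: a tray shelf close to the robot's base at its left, front edge near x 0.11, y 0.20, top 0.17 high, may block an arm's shoulder from turning left; a tool leaning along bar or tube avoids that.)
Mind the look-alikes: they are no part of the job. What is shaped like the tube but orange, pink or purple is not meant.

How it is judged:
On the way:
1. the drawer has been pulled out to its stop and let go, and stands open by itself (more than 70 mm out, at rest, untouched by the robot) (value of joint drawer above 0.07 m and velocity of joint drawer between -0.01 and 0.01 m/s and contact force between each of the arm, the fingers and anything else below 0.2 N), for 0.4 s.
At the end, for the whole second after the job is handed in: The drawer stands open by itself, more than 70 mm out and at rest; the paste tube lies at rest inside the drawer, between its walls, right side up on the floor (underside within 10 mm of it, tilted less than 0.25 rad) (value of joint drawer above 0.07 m and velocity of joint drawer above -0.01 m/s and x of tube in the frame of drawer_in between -0.042 and 0.106 m and y of tube in the frame of drawer_in between -0.066 and 0.066 m and z of tube in the frame of drawer_in between -0.006 and 0.01 m and angle between tube's own z axis and vertical below 0.25 rad and linear speed of tube below 0.02 m/s); the robot touches nothing.
It fails at once if the cabinet is shifted more than 4 mm (distance of cabinet_front from where it was at the start of the episode above 0.004 m).
It fails at once if the jar, the plaster models or the cast is moved more than 30 mm (distance of any of jar, model, plaster_cast from where it was at the start of the episode above 0.03 m).
It also fails if it takes over 51 s, if anything falls off the work surface, if the arm or the gripper's body presses on something with over 40 N, if the wrist force passes 120 N, or if a joint passes its speed limit or range.

### The arm

A 6-joint arm with a two-finger parallel gripper is mounted at the origin on the work surface; the furniture and walls round the work are solid. World frame = base frame: x ahead of the robot, y to its left, z up, the work surface at z = 0. Lengths are in m, angles in rad, forces in N, time in s.
With the tool pointing down it reaches from about 0.25 to 0.775 m from the base axis. Payload 4 kg.
Tool frame: the origin (TCP) lies between the finger pads; the fingertips stand 11 mm ahead of it and the grasp point (between the pads) lies 8 mm behind it; z points along the fingers, y is the direction in which the jaws open and shut (so a half turn about z gives the same grasp; the last joint's range is limited). The gripper opens to 94 mm and grips with 3 to 60 N. Pads are 16 mm wide; open, the fingers measure 119 mm over their backs; the gripper's body (75 mm by 177 mm) begins 78 mm behind the grasp point.
Start: joints at [-1.277, 0.087, 1.371, -0, 1.684, -0.103], TCP at [0.213, -0.507, 0.217] pointing down, gripper open.
Joint ranges: [-3.1, 3.1], [-0.76, 2.03], [0.27, 2.55], [-1.08, 4.22], [0.17, 2.65], [-2.57, 2.57]. Speed limits (rad/s): [2.79, 2.79, 3.14, 3.14, 3.14, 3.14].

### API

Orientations are given as [roll, pitch, yaw] about the fixed x, y, z axes, in that order (R = Rz(yaw) Ry(pitch) Rx(roll)).
In Python, from bench import get_obs, cams, ticket gives the robot as it stands. The module is installed in compiled form; this text tells all that it offers.
- The arm moves only by the shell command python3 -m crank 'ROWS'. ROWS is JSON, a list of rows, each an object of numbers: "tx", "ty", "tz": the shift along the tool's x, y, z in cm; "twist": the turn about the tool's z in degrees; "grip": the opening, from 0 (shut) to 1 (fully open). In form: [{"tx": .., "ty": .., "tz": .., "twist": .., "grip": ..}, ...]. A call has 1 to 12 rows; each row shifts and turns the commanded pose from where the row before left it, along the tool's axes as they then stand; what a row does not reach is not made up. A row lasts 1/8 s, in which the tool goes at most 62.5 mm and 10.7 degrees, less where a joint would pass 70% of its speed; a pose out of reach is approached as far as the arm can. A call is refused whole if a number of a shift passes 6.25 or a number of a turn 10.7, either way. A call with a gripper value outside its range is refused whole. The fingers move at their own pace and stop on an object; the grip force is fixed at half the most. Time passes only in rows, so rows that do not move let the fingers close. It gives the time, the measured TCP pose, the force and the opening at its end, in the units of the state.
- get_obs(): the state, without advancing time (a new reading comes with each control period).
- cams.snapshot(name): name is "scene" or "side" or "wrist"; returns a dict with "frame" (420x560x3 uint8, red, green, blue), "intrinsics" (3x3 intrinsics, pixels), "R" (3x3) and "t" (3): a world point X has camera coordinates R X + t; the wrist camera has in their place "hand_eye" (4x4, takes a point from camera to tool coordinates, whose origin is the TCP and whose axes are the flange's). Camera axes: x right, y down, z forward; pixel columns grow to the right and rows downward; lengths in m; the calibration is good to about 2 mm. A picture is of the moment at which its call begins: read the wrist's pose just before it. There is no depth.
- ticket.close_job(): hands the job in, once; it reports no verdict.
Trained networks look in a picture, given as the dict that the camera call returned (one of the last four; its "shot" number tells which), for a name from the list of things; names that differ only in an ending like _2 or _b are one class to them, and where a whole thing is asked for, a point or a joint stands for the part that bears it (a point fixed in the world has none). Each returns a list of dicts, best first, with "conf" (0 to 1); they miss things now and then, are a little off and sometimes report something else, mostly with a low value. They report only what shows in the picture. A call takes as long as a camera call. They do not tell look-alikes from the thing itself.
- cams.outline_of(picture, query): "region" (420x560 bool, what is visible of it) and "centre" ([column, row] in pixels, amid what is visible of it).
The state is a dict: "time": time; "joint_positions": joint angles; "qvel": joint speeds; "joint_torque": joint torques, N m; "tool_pos": TCP position; "ee_rot": TCP orientation; "wrist_force": force on the tool from outside, world axes, zero at the start; "wrist_torque": the same for the moment, N m; "width": finger opening in m.
Only numpy, scipy, OpenCV 4.12 (cv2) and the standard library are available. Lean on these libraries where they do the work, as an engineer would, in place of code of your own. Each camera call takes 0.05 s, during which the arm holds its last target.

## Working session

There is one attempt and no reset: what is moved stays moved. The work goes in short steps, Python scripts to look and compute and a shell command to move; the robot and the scene stay as the last step left them, time stands still between calls to the robot, and variables do not carry over. Pictures are saved under pics/ and viewed, and the job is handed in when it is done.

```bash
mkdir -p pics; ls; cat > h.py <<'E'
import numpy as np,cv2
from bench import get_obs,cams,ticket
def save(p,n):
    cv2.imwrite('pics/%s.png'%n,p["frame"][:,:,::-1])
def ray(p,uv):
    K=np.array(p["intrinsics"]);R=np.array(p["R"]);t=np.array(p["t"])
    d=R.T@np.linalg.solve(K,np.array([uv[0],uv[1],1.0]));c=-R.T@t
    return c,d
def onz(p,uv,z):
    c,d=ray(p,uv);return c+d*(z-c[2])/d[2]
def proj(p,X):
    q=np.array(p["R"])@np.array(X)+np.array(p["t"]);q=np.array(p["intrinsics"])@q;return q[:2]/q[2]
def tri(p1,u1,p2,u2):
    c1,d1=ray(p1,u1);c2,d2=ray(p2,u2)
    d1/=np.linalg.norm(d1);d2/=np.linalg.norm(d2)
    A=np.stack([d1,-d2],1);s=np.linalg.lstsq(A,c2-c1,rcond=None)[0]
    a=c1+s[0]*d1;b=c2+s[1]*d2
    return (a+b)/2,np.linalg.norm(a-b)
E
python3 - <<'E'
from h import *
np.set_printoptions(precision=4,suppress=True)
o=get_obs();print(o)
for n in("scene","side"):
    p=cams.snapshot(n);save(p,n+"0");print(n,-np.array(p["R"]).T@p["t"])
    for q in("cabinet_front","drawer","drawer_handle","tube","jar","model","plaster_cast"):
        try:
            for r in cams.outline_of(p,q)[:4]:print(q,r["conf"],r["centre"],r["region"].sum(),onz(p,r["centre"],0.02))
        except Exception as e:print(q,e)
E
```

```text
pics
{'time': 0.0, 'joint_positions': array([-1.2771,  0.088 ,  1.3722, -0.    ,  1.6836, -0.1031]), 'qvel': array([-0.0014,  0.0013,  0.0002, -0.0012, -0.0016, -0.0004]), 'joint_torque': array([  0.0024, -34.0182, -30.2423,   0.0717,   0.033 ,  -0.0002]), 'tool_pos': array([ 0.2124, -0.5068,  0.2153]), 'ee_rot': array([-3.1395, -0.0002,  0.3968]), 'wrist_force': array([-0.048 , -0.61  , -0.2313]), 'wrist_torque': array([0.006 , 0.0455, 0.0157]), 'width': 0.09416802260776207}
scene [ 0.1153 -0.8699  0.8388]
cabinet_front 0.57 [368.8, 278.5] 6695 [ 0.589  -0.5424  0.02  ]
drawer 0.7 [335.0, 276.1] 890 [ 0.526  -0.4924  0.02  ]
drawer_handle 0.81 [334.6, 277.6] 934 [ 0.5225 -0.4952  0.02  ]
tube 0.64 [259.0, 174.7] 220 [ 0.5644 -0.0823  0.02  ]
tube 0.61 [278.7, 207.3] 486 [ 0.5391 -0.228   0.02  ]
jar 0.94 [335.0, 195.1] 362 [ 0.6999 -0.2777  0.02  ]
model 0.93 [278.9, 206.0] 445 [ 0.5423 -0.2241  0.02  ]
side [ 0.6984 -1.0279  0.8718]
cabinet_front 0.58 [280.1, 338.5] 11914 [ 0.572 -0.542  0.02 ]
cabinet_front 0.17 [238.8, 293.0] 845 [ 0.4689 -0.4603  0.02  ]
drawer 0.77 [242.0, 292.3] 916 [ 0.4746 -0.4573  0.02  ]
drawer_handle 0.94 [238.9, 295.7] 716 [ 0.4709 -0.4665  0.02  ]
tube 0.96 [163.0, 245.0] 492 [ 0.2729 -0.3741  0.02  ]
tube 0.93 [210.0, 208.5] 428 [ 0.3377 -0.2468  0.02  ]
tube 0.87 [318.4, 175.7] 336 [ 0.5631 -0.0834  0.02  ]
tube 0.83 [277.3, 146.8] 278 [0.4386 0.006  0.02  ]
jar 0.69 [359.7, 247.9] 708 [ 0.6894 -0.293   0.02  ]
model 0.68 [297.1, 215.2] 669 [ 0.5391 -0.2259  0.02  ]
model 0.59 [240.9, 297.0] 945 [ 0.4756 -0.4686  0.02  ]
plaster_cast 0.85 [259.7, 172.5] 401 [ 0.4189 -0.1015  0.02  ]
```

View pics/scene0.png

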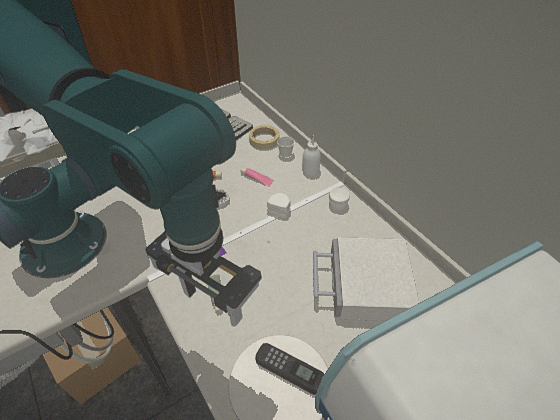

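View pics/side0.png

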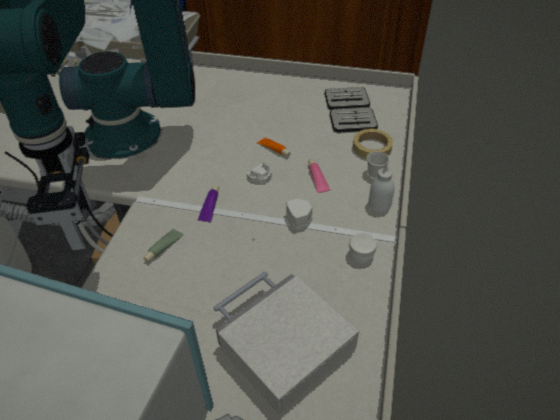

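The scene picture shows the arm over the bench, with the cabinet at (370,278) and its handle bar at (317,280). In the side picture the green tube is at (163,245) with its cap at the lower left (149,257). The bar runs from (217,304) to (267,275), and the orange, purple and pink look-alikes are further back.

```bash
python3 - <<'E'
from h import *
for n in("scene","side"):
    im=cv2.imread('pics/%s0.png'%n)
    if n=="side": a=im[225:415,130:380]
    else: a=im[220:340,170:430]
    cv2.imwrite('pics/%s0c.png'%n,cv2.resize(a,None,fx=3,fy=3,interpolation=cv2.INTER_CUBIC))
E
```

```text
(no output)
```

View pics/side0c.png

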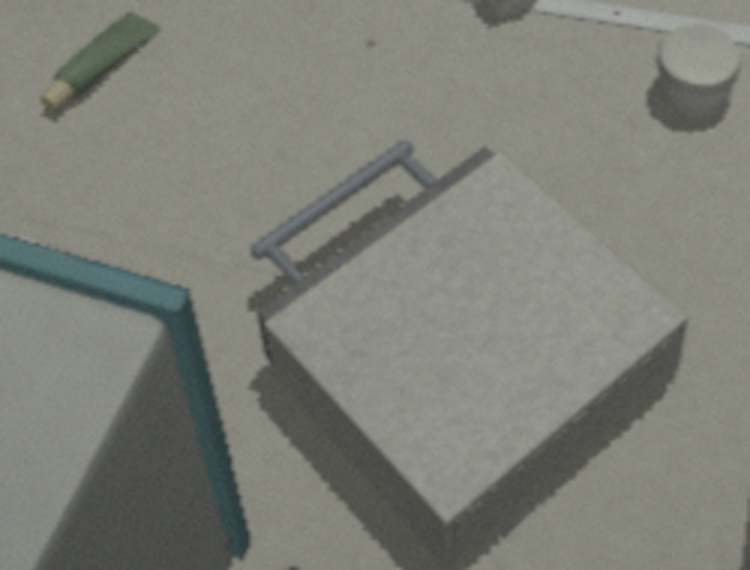

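View pics/scene0c.png

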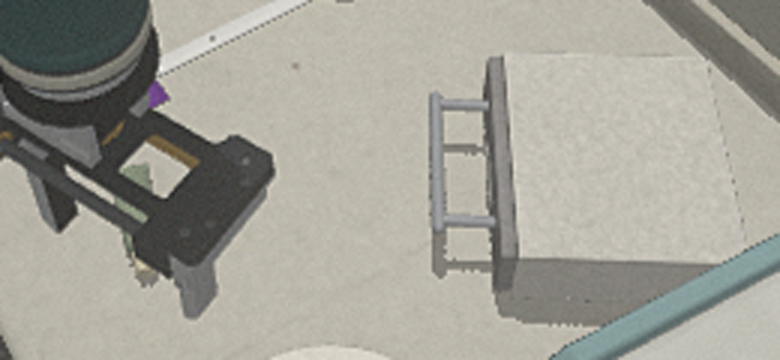

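```bash
python3 - <<'E'
from h import *
np.set_printoptions(precision=4,suppress=True)
ps=cams.snapshot("side");pc=cams.snapshot("scene")
A=onz(ps,(216,307.7),.044);B=onz(ps,(265.3,274.7),.044);print("bar side",A,B,(A+B)/2,np.linalg.norm(A-B),np.degrees(np.arctan2(*(B-A)[1::-1])))
A=onz(pc,(315.7,296),.044);B=onz(pc,(315.3,252.3),.044);print("bar scene",A,B,(A+B)/2,np.linalg.norm(A-B),np.degrees(np.arctan2(*(B-A)[1::-1])))
print(tri(ps,(216,307.7),pc,(315.7,296)),tri(ps,(265.3,274.7),pc,(315.3,252.3)))
C=[onz(ps,u,.066) for u in((220.7,331),(296.7,276.7),(358.3,331.7),(279.3,399))];print(np.array(C))
for i in range(4):
    d=C[(i+1)%4]-C[i];print(np.linalg.norm(d),np.degrees(np.arctan2(d[1],d[0])))
print("front",(C[0]+C[1])/2)
A=onz(ps,(146,259.3),.012);B=onz(ps,(178.7,231.7),.002);print("tube cap,tail",A,B,np.linalg.norm(A-B),(A+B)/2,np.degrees(np.arctan2(*(A-B)[1::-1])))
for r in cams.outline_of(ps,"tube"):
    if r["conf"]<.3:continue
    m=r["region"];im=ps["frame"][m].mean(0);print(r["centre"],im)
    if abs(r["centre"][0]-163)<8:
        v,u=np.nonzero(m);P=np.array([onz(ps,(a,b),.01) for a,b in zip(u,v)])[:,:2]
        c,(w,h),a=cv2.minAreaRect(P.astype(np.float32)*1000);print(c,w,h,a,P.mean(0))
E
```

```text
bar side [ 0.4425 -0.5178  0.044 ] [ 0.5147 -0.4226  0.044 ] [ 0.4786 -0.4702  0.044 ] 0.11954363811967782 52.82478095301401
bar scene [ 0.4444 -0.5208  0.044 ] [ 0.5175 -0.4228  0.044 ] [ 0.481  -0.4718  0.044 ] 0.12224335461381204 53.29530983989009
(array([ 0.4435, -0.5212,  0.0474]), np.float64(0.0021707313064041763)) (array([ 0.5156, -0.4251,  0.0477]), np.float64(0.0003230535326343184))
[[ 0.4725 -0.5763  0.066 ]
 [ 0.5801 -0.4305  0.066 ]
 [ 0.7104 -0.5255  0.066 ]
 [ 0.602  -0.6748  0.066 ]]
0.1811368074426014 53.591082833470765
0.16129206349666037 -36.07581553317953
0.18455004374796607 -125.97608585890166
0.16270223048410049 142.72114140380722
front [ 0.5263 -0.5034  0.066 ]
tube cap,tail [ 0.2484 -0.4134  0.012 ] [ 0.2838 -0.3156  0.002 ] 0.10453882024680448 [ 0.2661 -0.3645  0.007 ] -109.91016118597226
[319.3, 177.7] [147.5471  87.5052 103.6126]
[207.7, 207.1] [ 81.      45.1315 101.933 ]
[161.6, 243.8] [ 94.5365 101.9645  84.7683]
(262.7105712890625, -367.5751953125) 102.70457458496094 33.72797775268555 66.70254516601562 [ 0.2642 -0.3653]
[274.5, 144.9] [130.8835  75.0414  25.5677]
```

```bash
python3 -m crank '[{"twist":-10.3,"grip":0.36},{"twist":-10.3,"grip":0.36},{"twist":-10.3,"grip":0.36},{"tx":3.1,"ty":3.2,"grip":0.36},{"tx":3.1,"ty":3.2,"grip":0.36},{"tx":3.1,"ty":3.2,"grip":0.36},{"tx":3.1,"ty":3.2,"grip":0.36},{"tx":3.1,"ty":3.2,"grip":0.36},{"tx":3.1,"ty":3.2,"grip":0.36},{"grip":0.36},{"grip":0.36}]'
cat >> h.py <<'E'
from scipy.spatial.transform import Rotation as Ro
def pose():
    o=get_obs();return o,Ro.from_euler('xyz',o["ee_rot"]).as_matrix(),np.array(o["tool_pos"])
def wrist():
    o,R,t=pose();p=cams.snapshot("wrist");H=np.array(p["hand_eye"])
    Rc=R@H[:3,:3];c=R@H[:3,3]+t;p["R"]=Rc.T;p["t"]=-Rc.T@c;return p
def delta(target,yawdeg=None):
    o,R,t=pose();print("tool delta cm",np.round(R.T@(np.array(target)-t)*100,2),"yaw",np.degrees(o["ee_rot"]),"pos",t)
E
python3 - <<'E'
from h import *
np.set_printoptions(precision=4,suppress=True)
delta((.480,-.4712,.034))
p=wrist();save(p,"w1");o=get_obs();print(o["time"],o["wrist_force"],o["width"])
E
```

```text
tool delta cm [26.06  7.01 18.25] yaw [179.9938   0.0007  22.7363] pos [ 0.2126 -0.5073  0.2165]
1.0 [-0.0838  0.3843  0.3436] 0.09407071707563534invalid input at $[0]: expected keys tx, ty, tz, twist, grip
```

View pics/w1.png

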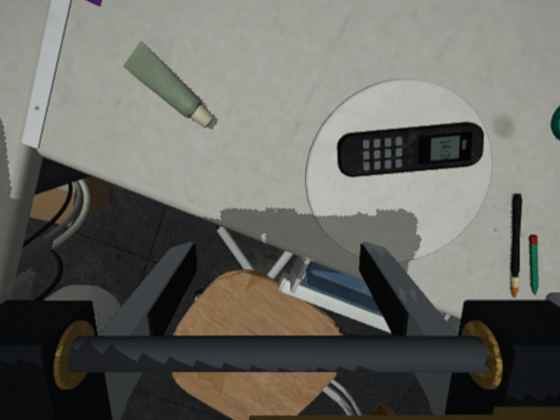

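The wrist picture shows the tube with its tail at (137,55) and cap end at (211,124). The rows were refused because every row needs all five keys.

```bash
python3 - <<'E'
from h import *
np.set_printoptions(precision=4,suppress=True)
p=wrist()
A=onz(p,(210,123),.012);B=onz(p,(134,54),.002);print(A,B,np.linalg.norm(A-B),(A+B)/2,np.degrees(np.arctan2(*(A-B)[1::-1])))
E
python3 -m crank '[{"tx":0,"ty":0,"tz":0,"twist":-10.3,"grip":0.36},{"tx":0,"ty":0,"tz":0,"twist":-10.3,"grip":0.36},{"tx":0,"ty":0,"tz":0,"twist":-10.2,"grip":0.36},{"tx":3.1,"ty":3.2,"tz":0,"twist":0,"grip":0.36},{"tx":3.1,"ty":3.2,"tz":0,"twist":0,"grip":0.36},{"tx":3.1,"ty":3.2,"tz":0,"twist":0,"grip":0.36},{"tx":3.1,"ty":3.2,"tz":0,"twist":0,"grip":0.36},{"tx":3.1,"ty":3.2,"tz":0,"twist":0,"grip":0.36},{"tx":3.1,"ty":3.2,"tz":0,"twist":0,"grip":0.36},{"tx":0,"ty":0,"tz":0,"twist":0,"grip":0.36},{"tx":0,"ty":0,"tz":0,"twist":0,"grip":0.36}]'
python3 - <<'E'
from h import *
np.set_printoptions(precision=4,suppress=True)
delta((.480,-.4712,.034))
p=wrist();save(p,"w2");o=get_obs();print(o["time"],o["wrist_force"],o["width"])
print(proj(p,(.48,-.4712,.044)))
E
```

```text
[ 0.2479 -0.4138  0.012 ] [ 0.2822 -0.3151  0.002 ] 0.10500625469069258 [ 0.265  -0.3644  0.007 ] -109.19988584662595
time: 2.42
tool_pos: [0.477, -0.4719, 0.2162]
ee_rot: [-3.141, 0.001, 0.934]
wrist_force: [0.4, -0.6, 0.4]
width: 0.0339
tool delta cm [ 0.24  0.22 18.22] yaw [-179.9497    0.0329   53.5352] pos [ 0.477  -0.4719  0.2162]
2.475 [-0.0341 -0.9322  0.5434] 0.03370536033961159
[280.0771 189.7846]
```

View pics/w2.png

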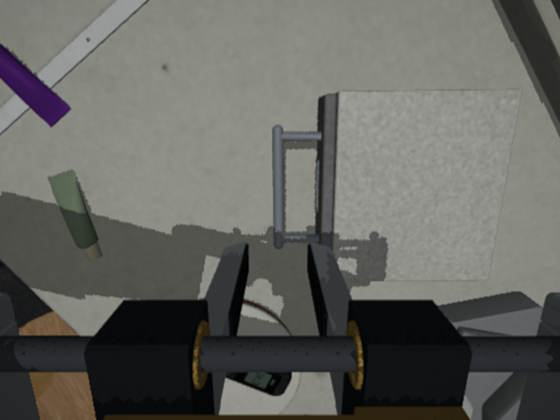

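The wrist picture shows the bar upright from (279,128) to (279,246). That agrees with my projected centre (280,190), so I descend around it.

```bash
python3 -m crank '[{"tx":0.2,"ty":0.2,"tz":4,"twist":0,"grip":0.36},{"tx":0.1,"ty":0,"tz":4,"twist":0,"grip":0.36},{"tx":0,"ty":0,"tz":3,"twist":0,"grip":0.36},{"tx":0,"ty":0,"tz":2,"twist":0,"grip":0.36},{"tx":0,"ty":0,"tz":0,"twist":0,"grip":0.36}]'
python3 - <<'E'
from h import *
np.set_printoptions(precision=4,suppress=True)
delta((.480,-.4712,.034))
p=cams.snapshot("side");save(p,"s3");p=wrist();save(p,"w3")
im=cv2.imread('pics/s3.png')[225:415,130:380];cv2.imwrite('pics/s3c.png',cv2.resize(im,None,fx=3,fy=3))
print(get_obs()["wrist_force"])
E
```

```text
time: 3.1
tool_pos: [0.4794, -0.4703, 0.0849]
ee_rot: [-3.138, -0.001, 0.933]
wrist_force: [-0.3, -0.0, 0.6]
width: 0.0335
tool delta cm [-0.04  0.12  5.09] yaw [-179.8182   -0.0324   53.4637] pos [ 0.4794 -0.4703  0.0849]
[0.8131 0.6209 0.594 ]
```

View pics/w3.png

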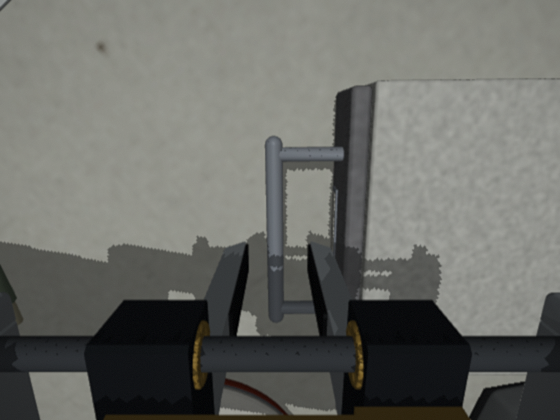

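View pics/s3c.png

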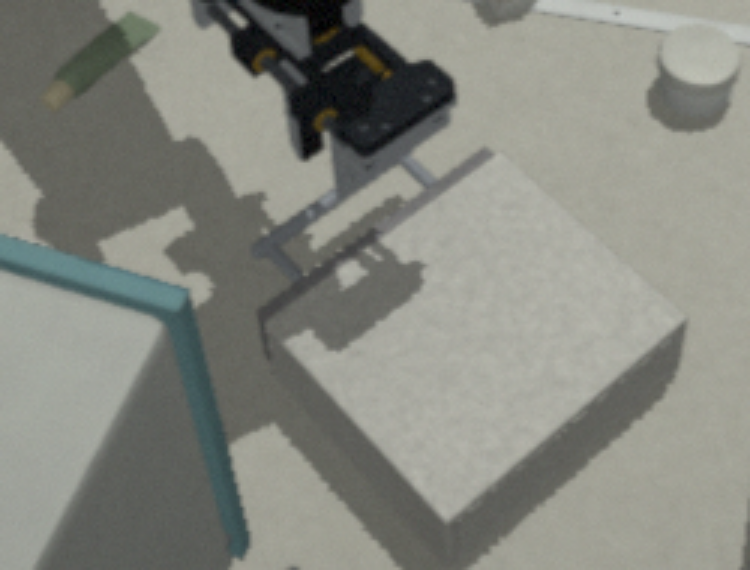

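The bar at (275,230) is centred between the finger planes, so I go down 5 cm.

```bash
python3 -m crank '[{"tx":0,"ty":0,"tz":2,"twist":0,"grip":0.36},{"tx":0,"ty":0,"tz":2,"twist":0,"grip":0.36},{"tx":0,"ty":0,"tz":1,"twist":0,"grip":0.36},{"tx":0,"ty":0,"tz":0,"twist":0,"grip":0.36}]'
python3 - <<'E'
from h import *
p=wrist();print(proj(p,(.48,-.4712,.044)));save(p,"w4")
E
```

```text
time: 3.7
tool_pos: [0.4802, -0.4697, 0.0343]
ee_rot: [-3.138, -0.001, 0.934]
wrist_force: [-0.1, 0.1, -0.0]
width: 0.0339
[279.83633988 273.02260941]
```

View pics/w4.png

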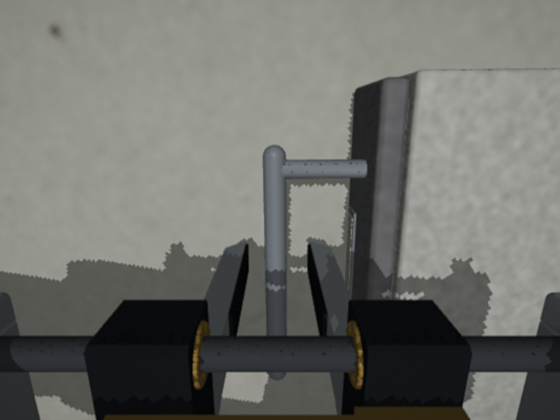

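The bar sits caged between the fingers with the inner finger behind it. Now I pull gently toward -ty.

```bash
python3 -m crank '[{"tx":0,"ty":-0.5,"tz":0,"twist":0,"grip":0.36},{"tx":0,"ty":-0.3,"tz":0,"twist":0,"grip":0.36},{"tx":0,"ty":-0.2,"tz":0,"twist":0,"grip":0.36},{"tx":0,"ty":-0.2,"tz":0,"twist":0,"grip":0.36},{"tx":0,"ty":-0.2,"tz":0,"twist":0,"grip":0.36}]'
python3 -m crank '[{"tx":0,"ty":-0.3,"tz":0,"twist":0,"grip":0.36},{"tx":0,"ty":-0.4,"tz":0,"twist":0,"grip":0.36},{"tx":0,"ty":-0.5,"tz":0,"twist":0,"grip":0.36}]'
python3 - <<'E'
from h import *
p=wrist();print(get_obs()["wrist_force"]);save(p,"w5")
E
```

```text
time: 4.38
tool_pos: [0.4698, -0.4624, 0.0366]
ee_rot: [3.141, 0.0, 0.934]
wrist_force: [2.7, -1.9, -0.2]
width: 0.0338
time: 4.75
tool_pos: [0.4601, -0.4554, 0.0367]
ee_rot: [3.14, 0.0, 0.934]
wrist_force: [2.1, -2.0, -1.5]
width: 0.0336
[ 1.56231182 -1.56838392 -0.99475521]
```

View pics/w5.png

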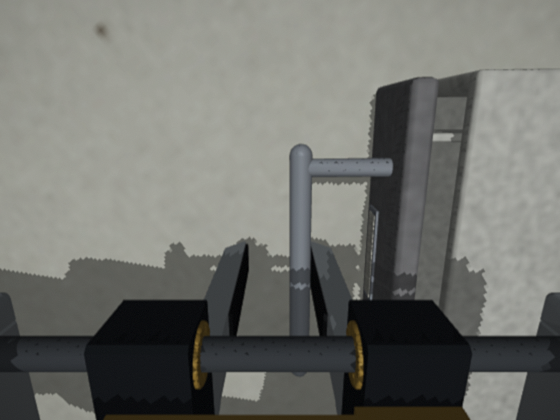

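The drawer is opening at about 3 N. I carry on to just short of the earliest catch position.

```bash
python3 -m crank '[{"tx":0,"ty":-0.5,"tz":0,"twist":0,"grip":0.36},{"tx":0,"ty":-0.5,"tz":0,"twist":0,"grip":0.36},{"tx":0,"ty":-0.5,"tz":0,"twist":0,"grip":0.36},{"tx":0,"ty":-0.5,"tz":0,"twist":0,"grip":0.36},{"tx":0,"ty":-0.5,"tz":0,"twist":0,"grip":0.36},{"tx":0,"ty":-0.5,"tz":0,"twist":0,"grip":0.36},{"tx":0,"ty":-0.4,"tz":0,"twist":0,"grip":0.36},{"tx":0,"ty":-0.3,"tz":0,"twist":0,"grip":0.36}]'
python3 -m crank '[{"tx":0,"ty":-0.3,"tz":0,"twist":0,"grip":0.36},{"tx":0,"ty":-0.2,"tz":0,"twist":0,"grip":0.36}]'
python3 - <<'E'
from h import *
print(np.linalg.norm(get_obs()["tool_pos"][:2]-np.array([.4802,-.4697])),get_obs()["wrist_force"])
E
```

```text
time: 5.8
tool_pos: [0.4299, -0.4334, 0.0367]
ee_rot: [3.141, 0.001, 0.934]
wrist_force: [0.8, -4.3, -0.6]
width: 0.0338
time: 6.05
tool_pos: [0.426, -0.4303, 0.0366]
ee_rot: [3.141, 0.0, 0.934]
wrist_force: [1.0, -5.0, 0.2]
width: 0.0339
0.06696665766534604 [ 1.01190478 -5.01574887  0.22126604]
```

```bash
for i in 1 ; do python3 -m crank '[{"tx":0,"ty":-0.2,"tz":0,"twist":0,"grip":0.36},{"tx":0,"ty":-0.2,"tz":0,"twist":0,"grip":0.36}]'; done
cat > f.py <<'E'
from h import *
o=get_obs();f=o["wrist_force"];R=Ro.from_euler('xyz',o["ee_rot"]).as_matrix()
print("t %.2f travel %.4f F tool"%(o["time"],np.linalg.norm(o["tool_pos"][:2]-np.array([.4802,-.4697]))),np.round(R.T@f,2))
E
python3 f.py
python3 -m crank '[{"tx":0,"ty":-0.2,"tz":0,"twist":0,"grip":0.36},{"tx":0,"ty":-0.2,"tz":0,"twist":0,"grip":0.36}]' >/dev/null; python3 f.py
```

```text
time: 6.3
tool_pos: [0.423, -0.4279, 0.0366]
ee_rot: [3.141, 0.0, 0.934]
wrist_force: [0.6, -4.6, 0.3]
width: 0.034
t 6.30 travel 0.0709 F tool [-3.35  3.25 -0.34]
t 6.55 travel 0.0749 F tool [-2.6   3.46 -0.93]
```

```bash

python3 -m crank '[{"tx":0,"ty":-0.2,"tz":0,"twist":0,"grip":0.36},{"tx":0,"ty":-0.1,"tz":0,"twist":0,"grip":0.36}]' >/dev/null; python3 f.py
python3 -m crank '[{"tx":0,"ty":-0.2,"tz":0,"twist":0,"grip":0.36}]' >/dev/null; python3 f.py
python3 -m crank '[{"tx":0,"ty":-0.2,"tz":0,"twist":0,"grip":0.36}]' >/dev/null; python3 f.py
```

```text
t 6.80 travel 0.0780 F tool [-2.73  2.95 -0.57]
t 6.92 travel 0.0799 F tool [-3.56  3.4  -0.45]
t 7.05 travel 0.0819 F tool [-3.01  2.28 -0.25]
```

```bash

python3 -m crank '[{"tx":0,"ty":-0.2,"tz":0,"twist":0,"grip":0.36}]' >/dev/null; python3 f.py
python3 -m crank '[{"tx":0,"ty":-0.2,"tz":0,"twist":0,"grip":0.36}]' >/dev/null; python3 f.py
```

```text
t 7.17 travel 0.0839 F tool [-2.7   3.2  -0.75]
t 7.30 travel 0.0860 F tool [-3.47  4.   -0.58]
```

```bash

python3 -m crank '[{"tx":0,"ty":-0.2,"tz":0,"twist":0,"grip":0.36}]' >/dev/null; python3 f.py
python3 -m crank '[{"tx":0,"ty":-0.2,"tz":0,"twist":0,"grip":0.36}]' >/dev/null; python3 f.py
```

```text
t 7.42 travel 0.0880 F tool [-2.97  3.9  -1.25]
t 7.55 travel 0.0900 F tool [-1.77  4.02 -0.84]
```

```bash

python3 -m crank '[{"tx":0,"ty":-0.2,"tz":0,"twist":0,"grip":0.36}]' >/dev/null; python3 f.py
python3 -m crank '[{"tx":0,"ty":-0.2,"tz":0,"twist":0,"grip":0.36}]' >/dev/null; python3 f.py
```

```text
t 7.67 travel 0.0920 F tool [-3.59  3.35 -0.89]
t 7.80 travel 0.0940 F tool [-3.45  3.39 -0.98]
```

```bash

python3 -m crank '[{"tx":0,"ty":-0.2,"tz":0,"twist":0,"grip":0.36}]' >/dev/null; python3 f.py
python3 -m crank '[{"tx":0,"ty":-0.2,"tz":0,"twist":0,"grip":0.36}]' >/dev/null; python3 f.py
```

```text
t 7.92 travel 0.0960 F tool [-3.02  4.18 -0.24]
t 8.05 travel 0.0980 F tool [-2.8   3.47 -1.11]
```

```bash

python3 -m crank '[{"tx":-0.1,"ty":-0.2,"tz":0,"twist":0,"grip":0.36}]' >/dev/null; python3 f.py
python3 -m crank '[{"tx":0,"ty":-0.2,"tz":0,"twist":0,"grip":0.36}]' >/dev/null; python3 f.py
```

```text
t 8.18 travel 0.1000 F tool [ 0.29  3.2  -1.8 ]
t 8.30 travel 0.1020 F tool [ 0.88  3.88 -2.07]
```

```bash

python3 -m crank '[{"tx":0,"ty":-0.2,"tz":0,"twist":0,"grip":0.36}]' >/dev/null; python3 f.py
python3 -m crank '[{"tx":0,"ty":-0.2,"tz":0,"twist":0,"grip":0.36}]' >/dev/null; python3 f.py
```

```text
t 8.43 travel 0.1031 F tool [0.32 7.68 1.55]
t 8.55 travel 0.1038 F tool [ 1.12 10.46  3.54]
```

```bash

python3 -m crank '[{"tx":0,"ty":-0.2,"tz":0,"twist":0,"grip":0.36}]' >/dev/null; python3 f.py
python3 -m crank '[{"tx":0,"ty":-0.2,"tz":0,"twist":0,"grip":0.36}]' >/dev/null; python3 f.py
```

```text
t 8.68 travel 0.1062 F tool [0.72 7.06 1.29]
t 8.80 travel 0.1095 F tool [-0.52  4.43 -1.53]
```

The catch gave way at about 10.5 N. Now 1 mm steps to the stop.

```bash

python3 -m crank '[{"tx":0,"ty":-0.1,"tz":0,"twist":0,"grip":0.36}]' >/dev/null; python3 f.py
python3 -m crank '[{"tx":0,"ty":-0.1,"tz":0,"twist":0,"grip":0.36}]' >/dev/null; python3 f.py
```

```text
t 8.93 travel 0.1121 F tool [-0.49  1.35 -0.48]
t 9.05 travel 0.1135 F tool [0.54 1.83 1.25]
```

```bash

python3 -m crank '[{"tx":0,"ty":-0.1,"tz":0,"twist":0,"grip":0.36}]' >/dev/null; python3 f.py
python3 -m crank '[{"tx":0,"ty":-0.1,"tz":0,"twist":0,"grip":0.36}]' >/dev/null; python3 f.py
```

```text
t 9.18 travel 0.1138 F tool [1.07 2.93 1.19]
t 9.30 travel 0.1141 F tool [0.79 3.47 3.15]
```

```bash

python3 -m crank '[{"tx":0,"ty":-0.1,"tz":0,"twist":0,"grip":0.36}]' >/dev/null; python3 f.py
python3 -m crank '[{"tx":0,"ty":-0.1,"tz":0,"twist":0,"grip":0.36}]' >/dev/null; python3 f.py
```

```text
t 9.43 travel 0.1148 F tool [0.7  3.71 2.36]
t 9.55 travel 0.1153 F tool [0.22 6.34 4.66]
```

```bash

python3 -m crank '[{"tx":0,"ty":-0.1,"tz":0,"twist":0,"grip":0.36}]' >/dev/null; python3 f.py
python3 -m crank '[{"tx":0,"ty":-0.1,"tz":0,"twist":0,"grip":0.36}]' >/dev/null; python3 f.py
```

```text
t 9.68 travel 0.1155 F tool [0.97 8.86 7.16]
t 9.80 travel 0.1156 F tool [ 0.61 11.5   8.67]
```

```bash

python3 -m crank '[{"tx":0,"ty":-0.1,"tz":0,"twist":0,"grip":0.36}]' >/dev/null; python3 f.py
python3 -m crank '[{"tx":0,"ty":0.4,"tz":0,"twist":0,"grip":0.36},{"tx":0,"ty":0.3,"tz":0,"twist":0,"grip":0.36},{"tx":0,"ty":0.3,"tz":0,"twist":0,"grip":0.36},{"tx":0,"ty":0.3,"tz":0,"twist":0,"grip":0.36}]' >/dev/null; python3 f.py
python3 - <<'E'
from h import *
p=wrist();save(p,"w6")
E
```

```text
t 9.93 travel 0.1157 F tool [ 1.48 13.34  9.83]
t 10.43 travel 0.1062 F tool [-0.72 -0.43 -0.24]
```

View pics/w6.png

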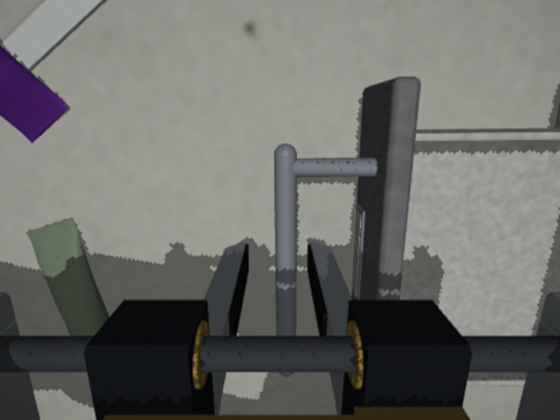

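The bar (285,260) stands free between the fingers with zero force, so the drawer is holding itself open. I lift off.

```bash
python3 -m crank '[{"tx":0,"ty":0,"tz":-2,"twist":0,"grip":0.36},{"tx":0,"ty":0,"tz":-4,"twist":0,"grip":0.36},{"tx":0,"ty":0,"tz":-5,"twist":0,"grip":0.36},{"tx":0,"ty":0,"tz":-5,"twist":0,"grip":0.6},{"tx":0,"ty":0,"tz":-2,"twist":0,"grip":0.8},{"tx":0,"ty":0,"tz":0,"twist":0,"grip":0.8}]'
python3 - <<'E'
from h import *
np.set_printoptions(precision=4,suppress=True)
p=wrist();save(p,"w7");q=cams.snapshot("side");save(q,"s7")
np.savez("w7.npz",K=p["intrinsics"],R=p["R"],t=p["t"])
x=np.array([.804,-.595,0]);b=np.array([.480,-.4712,.044])
for d in(.100,.104,.108):print(d,proj(p,b-d*x))
im=cv2.imread('pics/s7.png')[225:415,130:380];cv2.imwrite('pics/s7c.png',cv2.resize(im,None,fx=3,fy=3))
for r in cams.outline_of(p,"tube"):
    v,u=np.nonzero(r["region"]);P=np.array([onz(p,(a,c),.008) for a,c in zip(u,v)])[:,:2]
    c,wh,a=cv2.minAreaRect(P.astype(np.float32)*1000);print(r["conf"],r["centre"],c,wh,a,p["frame"][r["region"]].mean(0))
E
```

```text
time: 11.22
tool_pos: [0.3948, -0.4086, 0.219]
ee_rot: [3.137, 0.001, 0.934]
wrist_force: [-0.5, -0.3, 0.5]
width: 0.0604
0.1 [282.7342 190.9276]
0.104 [278.9128 190.93  ]
0.108 [275.091  190.9323]
0.64 [119.9, 79.8] (325.1315612792969, -214.84408569335938) (31.835790634155273, 113.53398895263672) 5.717970848083496 [68.3116 38.9044 89.5598]
0.61 [160.2, 212.4] (264.5191345214844, -363.4616394042969) (109.31324005126953, 31.457738876342773) 68.31598663330078 [83.6791 93.9349 78.2043]
```

View pics/w7.png

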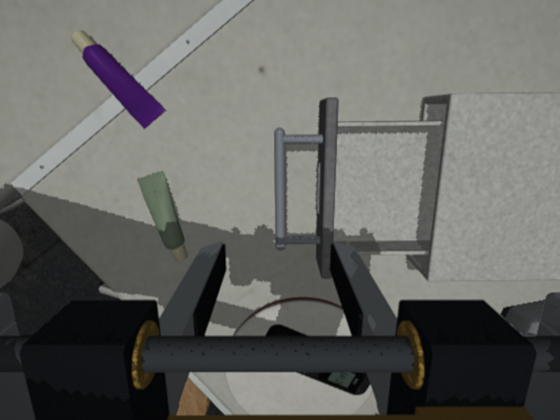

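View pics/s7c.png

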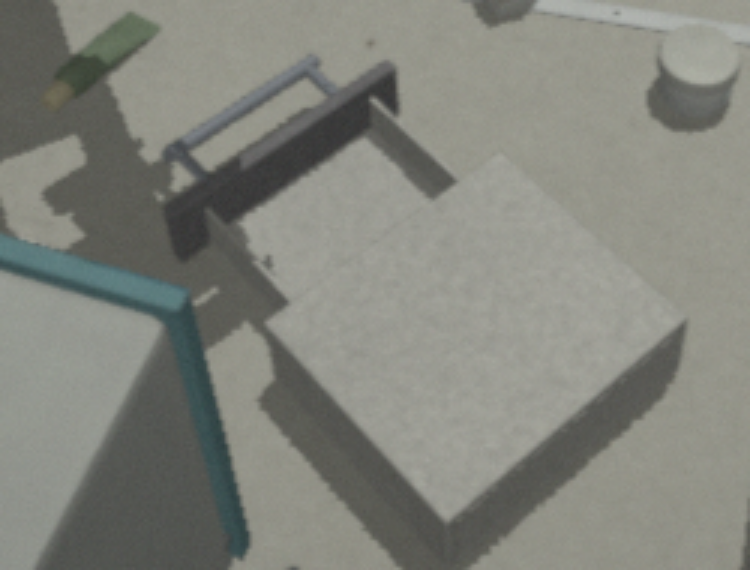

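Drawer is about 103 mm out, with the cabinet's corners where they were. In the wrist picture the tube lies from tail (150,175) to cap (183,258). I move over the tube.

```bash
python3 -m crank '[{"tx":0,"ty":0,"tz":0,"twist":-8,"grip":0.75},{"tx":0,"ty":0,"tz":0,"twist":-8,"grip":0.75},{"tx":-0.4,"ty":-4.6,"tz":0,"twist":0,"grip":0.75},{"tx":-0.4,"ty":-4.6,"tz":3,"twist":0,"grip":0.75},{"tx":-0.4,"ty":-4.5,"tz":4,"twist":0,"grip":0.75},{"tx":0,"ty":0,"tz":4,"twist":0,"grip":0.75},{"tx":0,"ty":0,"tz":0,"twist":0,"grip":0.75},{"tx":0,"ty":0,"tz":0,"twist":0,"grip":0.75}]'
python3 - <<'E'
from h import *
np.set_printoptions(precision=4,suppress=True)
delta((.262,-.3715,.015))
p=wrist();save(p,"w8")
print(proj(p,(.262,-.3715,.012)))
for s in(.053,-.053):print(proj(p,(.265-.35*s,-.364-.937*s,.012 if s>0 else .002)))
E
```

```text
time: 12.38
tool_pos: [0.2622, -0.3715, 0.1071]
ee_rot: [3.141, 0.0, 1.214]
wrist_force: [0.2, -0.6, 0.4]
width: 0.0704
tool delta cm [ 0.   -0.02  9.21] yaw [179.978    0.0158  69.5564] pos [ 0.2622 -0.3715  0.1071]
[278.1926 213.3596]
[278.359  263.7119]
[278.474  136.4148]
```

View pics/w8.png

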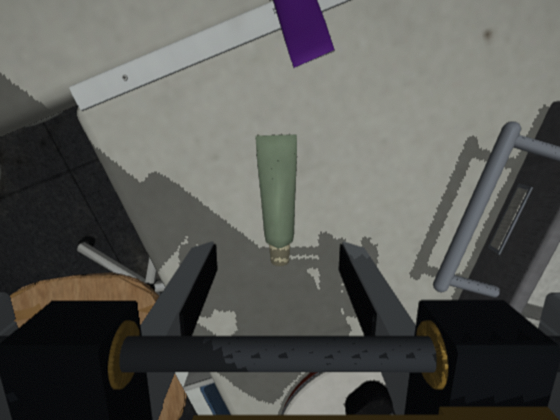

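The tube runs from (276,135) to (280,262), well centred and aligned with the prediction. I descend and grip.

```bash
python3 -m crank '[{"tx":0,"ty":0,"tz":3,"twist":0,"grip":0.75},{"tx":0,"ty":0,"tz":3,"twist":0,"grip":0.75},{"tx":0,"ty":0,"tz":2,"twist":0,"grip":0.75},{"tx":0,"ty":0,"tz":1.2,"twist":0,"grip":0.75},{"tx":0,"ty":0,"tz":0,"twist":0,"grip":0.75}]'
python3 -m crank '[{"tx":0,"ty":0,"tz":0,"twist":0,"grip":0},{"tx":0,"ty":0,"tz":0,"twist":0,"grip":0},{"tx":0,"ty":0,"tz":0,"twist":0,"grip":0},{"tx":0,"ty":0,"tz":0,"twist":0,"grip":0},{"tx":0,"ty":0,"tz":0,"twist":0,"grip":0}]'
```

```text
time: 13.05
tool_pos: [0.2621, -0.3715, 0.0148]
ee_rot: [3.141, 0.0, 1.214]
wrist_force: [-0.7, 0.3, -0.3]
width: 0.0705
time: 13.68
tool_pos: [0.2618, -0.3713, 0.0147]
ee_rot: [3.141, 0.0, 1.214]
wrist_force: [0.4, 0.6, 0.5]
width: 0.0259
```

```bash
python3 -m crank '[{"tx":0,"ty":0,"tz":-2,"twist":0,"grip":0},{"tx":0,"ty":0,"tz":-4,"twist":0,"grip":0},{"tx":0,"ty":0,"tz":-4,"twist":0,"grip":0},{"tx":0,"ty":0,"tz":-3,"twist":8,"grip":0},{"tx":0,"ty":0,"tz":0,"twist":8,"grip":0},{"tx":0.8,"ty":4.7,"tz":0,"twist":0,"grip":0},{"tx":0.8,"ty":4.7,"tz":0,"twist":0,"grip":0},{"tx":0.8,"ty":4.7,"tz":0,"twist":0,"grip":0},{"tx":0.8,"ty":4.7,"tz":0,"twist":0,"grip":0},{"tx":0.8,"ty":4.7,"tz":0,"twist":0,"grip":0},{"tx":0,"ty":0,"tz":0,"twist":0,"grip":0}]'
python3 - <<'E'
from h import *
np.set_printoptions(precision=4,suppress=True)
delta((.4742,-.477,.036))
p=wrist();save(p,"w9");q=cams.snapshot("side");save(q,"s9");print(get_obs()["width"])
im=cv2.imread('pics/s9.png')[225:415,130:380];cv2.imwrite('pics/s9c.png',cv2.resize(im,None,fx=3,fy=3))
E
```

```text
time: 15.05
tool_pos: [0.4763, -0.4788, 0.1414]
ee_rot: [-3.138, -0.001, 0.936]
wrist_force: [-0.3, -0.2, -0.5]
width: 0.0253
tool delta cm [ 0.01 -0.24 10.54] yaw [-179.8093   -0.059    53.638 ] pos [ 0.4763 -0.4788  0.1414]
0.025416703576850046
```

View pics/w9.png

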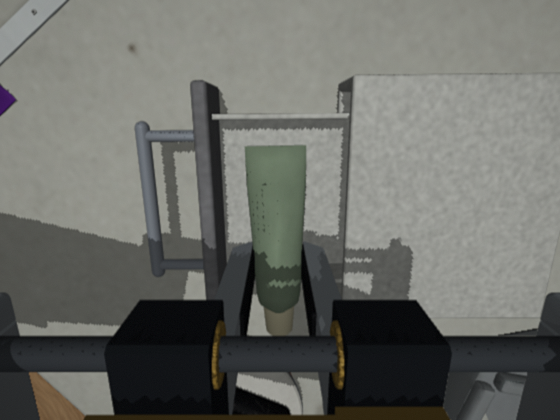

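View pics/s9c.png

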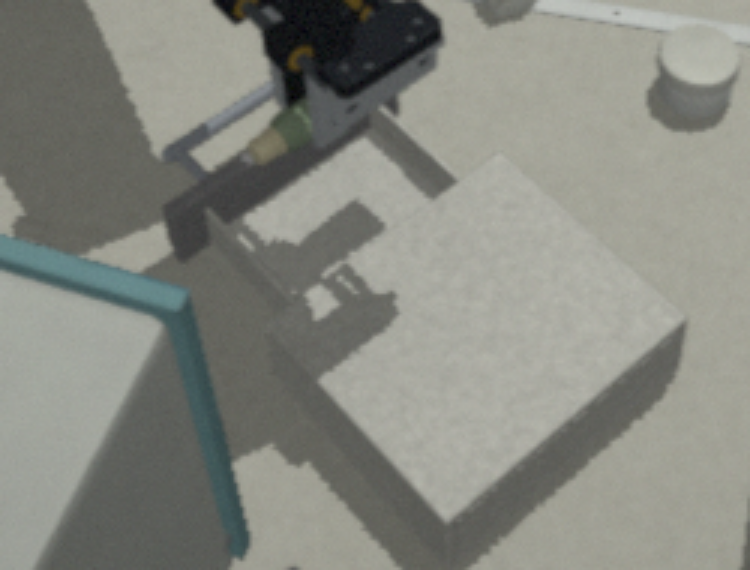

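```bash
python3 - <<'E'
from h import *
np.set_printoptions(precision=4,suppress=True)
p=wrist()
x=np.array([.804,-.595,0]);y=np.array([.595,.804,0]);di=np.array([.475,-.4676,0])
for X in(-.042,.03):
    print(X,proj(p,di+X*x+.066*y+[0,0,.05]),proj(p,di+X*x+.066*y+[0,0,.018]))
P=onz(p,(276,147),.13)-di;print("tail in drawer",P@x,P@y)
print("front inner top edge far",proj(p,di-.042*x+.06*y+[0,0,.062]))
print("bar",proj(p,di-.097*x+[0,0,.044]))
E
```

```text
-0.042 [215.397 118.181] [222.2344 117.7   ]
0.03 [311.0212 118.2645] [307.4918 117.7741]
tail in drawer 0.004203970714297964 0.05215114277909405
front inner top edge far [212.8149 126.9786]
bar [153.9647 200.9752]
```

Projections match the walls and bar, and the tube ends sit at about ±53 mm between the ±66 mm walls. I lower it.

```bash
python3 -m crank '[{"tx":0,"ty":-0.1,"tz":3,"twist":0,"grip":0},{"tx":0,"ty":0,"tz":3,"twist":0,"grip":0},{"tx":0,"ty":0,"tz":2,"twist":0,"grip":0},{"tx":0,"ty":0,"tz":1.5,"twist":0,"grip":0},{"tx":0,"ty":0,"tz":0.7,"twist":0,"grip":0},{"tx":0,"ty":0,"tz":0.4,"twist":0,"grip":0},{"tx":0,"ty":0,"tz":0,"twist":0,"grip":0}]'; python3 f.py
python3 - <<'E'
from h import *
p=wrist();save(p,"w10")
E
```

```text
time: 16.08
tool_pos: [0.4739, -0.4783, 0.039]
ee_rot: [3.141, 0.0, 0.934]
wrist_force: [-0.0, 0.1, -0.7]
width: 0.0256
t 16.07 travel 0.0107 F tool [ 0.11 -0.09  0.72]
```

View pics/w10.png

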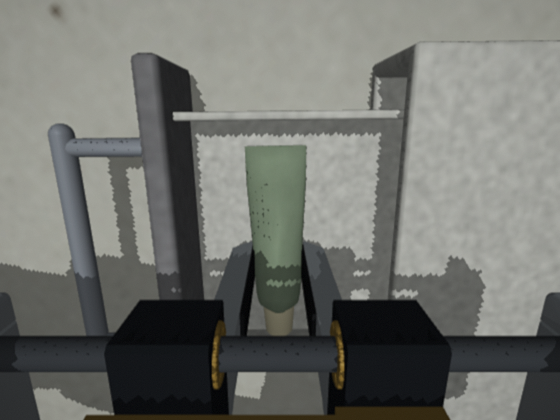

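The tube is inside the walls and just above the floor. I lower the last few mm.

```bash
python3 -m crank '[{"tx":0,"ty":0,"tz":0.3,"twist":0,"grip":0},{"tx":0,"ty":0,"tz":0.1,"twist":0,"grip":0},{"tx":0,"ty":0,"tz":0,"twist":0,"grip":0}]'; python3 f.py
python3 -m crank '[{"tx":0,"ty":0,"tz":0.1,"twist":0,"grip":0},{"tx":0,"ty":0,"tz":0,"twist":0,"grip":0}]'; python3 f.py
```

```text
time: 16.5
tool_pos: [0.4737, -0.478, 0.0344]
ee_rot: [-3.142, 0.0, 0.934]
wrist_force: [0.2, 0.5, 0.3]
width: 0.0255
t 16.50 travel 0.0106 F tool [ 0.47 -0.14 -0.32]
time: 16.75
tool_pos: [0.4736, -0.478, 0.0334]
ee_rot: [-3.142, 0.0, 0.934]
wrist_force: [-0.1, 0.1, -0.9]
width: 0.0257
t 16.75 travel 0.0106 F tool [-0.02 -0.15  0.87]
```

Within about 1 mm of the floor, so I release.

```bash
python3 -m crank '[{"tx":0,"ty":0,"tz":0,"twist":0,"grip":0.32},{"tx":0,"ty":0,"tz":0,"twist":0,"grip":0.4},{"tx":0,"ty":0,"tz":0,"twist":0,"grip":0.45},{"tx":0,"ty":0,"tz":0,"twist":0,"grip":0.45},{"tx":0,"ty":0,"tz":-1,"twist":0,"grip":0.45},{"tx":0,"ty":0,"tz":-3,"twist":0,"grip":0.45},{"tx":0,"ty":0,"tz":-4,"twist":0,"grip":0.45},{"tx":0,"ty":0,"tz":-5,"twist":0,"grip":0.45},{"tx":-3,"ty":0,"tz":-4,"twist":0,"grip":0.45},{"tx":-3,"ty":0,"tz":0,"twist":0,"grip":0.45},{"tx":0,"ty":0,"tz":0,"twist":0,"grip":0.45}]'; python3 f.py
python3 - <<'E'
from h import *
np.set_printoptions(precision=4,suppress=True)
p=wrist();save(p,"w11");q=cams.snapshot("side");save(q,"s11")
im=cv2.imread('pics/s11.png')[225:415,130:380];cv2.imwrite('pics/s11c.png',cv2.resize(im,None,fx=3,fy=3))
x=np.array([.804,-.595,0]);di=np.array([.475,-.4676,0])
print("bar",proj(p,di-.097*x+[0,0,.044]))
E
```

```text
time: 18.12
tool_pos: [0.4368, -0.5279, 0.2048]
ee_rot: [3.14, 0.001, 0.931]
wrist_force: [-0.3, 1.0, -0.4]
width: 0.0421
t 18.12 travel 0.0726 F tool [ 0.62 -0.86  0.38]
bar [169.7605 121.6801]
```

View pics/w11.png

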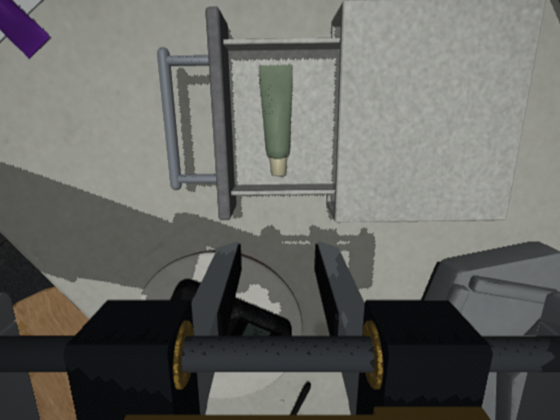

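View pics/s11c.png

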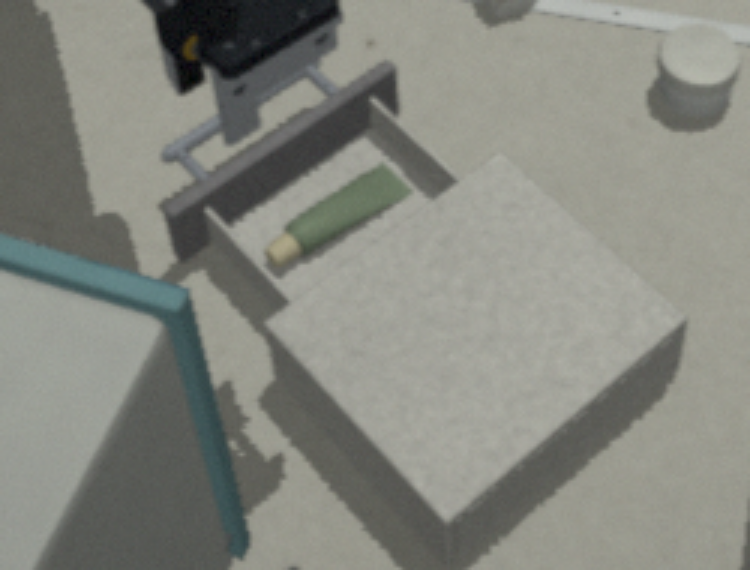

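The tube lies flat in the open drawer (wrist picture, 265–290 × 65–177). The drawer front and the cabinet's corners are unchanged and the gripper is clear at 0.2 m, so I hand in.

```bash
python3 -c "
from bench import ticket,get_obs
print(get_obs()['qvel'].round(3));print(ticket.close_job())"
```

```text
[ 0.017  0.002  0.013  0.002 -0.001  0.   ]
the job is handed in; nothing more can be done
None
```

The drawer is standing open at its stop with the paste tube lying flat inside, and I handed the job in at about 18 s of the 51 s allowed.

- **Drawer:** I hooked the bar with one finger and pulled in small steps. The catch gave way at about 10.5 N. I stopped pulling at about 13 N against the stop, well under the 28 N at which the cabinet slides. The drawer is out about 103 mm and stayed there untouched after I backed off and lifted clear.
- **Tube:** I gripped the green tube across its width and released it about 1 mm above the drawer floor. In the last pictures it lies flat and clear of the walls.
- **Cabinet and bystanders:** By eye, the cabinet's corners looked unchanged in the side pictures. The arm did not go near the jar, models or cast. I did not re-measure any of their positions.
- **At hand-in:** The gripper was at a height of 0.2 m, clear of everything. The wrist force was about 1 N, which is within the sensor noise.

One reading I did not expect: the pull also carried a sideways force of up to 3.6 N, and up to 10 N vertically at the stop. I eased the sideways part with a 1 mm shift, and neither moved the cabinet visibly. The first move call was also refused for missing keys, and nothing moved.

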